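# Slide the scanner battery home in its charging dock

### The arm

A 6-joint arm with a two-finger parallel gripper is mounted at the origin on the work surface. World frame = base frame: x ahead of the robot, y to its left, z up, the work surface at z = 0. Lengths are in m, angles in rad, forces in N, time in s.
With the tool pointing down it reaches from about 0.35 to 0.975 m from the base axis. Payload 4.9 kg.
Tool frame: the origin (TCP) lies midway between the tips of the shut fingers; the grasp point (between the pads) lies behind it (manip.grasp_offset is the y of the grasp point in the tool frame, in m); y points along the fingers, z is the direction in which the jaws open and shut, and the axes are right-handed (so a half turn about y gives the same grasp; the last joint's range is limited). The gripper opens to 85 mm and grips with 20 to 120 N. Pads are 22 mm wide; open, the fingers measure 114 mm over their backs; the gripper's body (76 mm by 85 mm) begins 54 mm behind the grasp point. The pads swing forward as they close: fully open they stand 13 mm farther back than shut.
Start: joints at [-1.27, 0.053, 1.613, -0, 1.476, -0.119], TCP at [0.255, -0.571, 0.231] pointing down, gripper open.
Joint ranges: [-3.01, 3.01], [-1.01, 2.22], [0.06, 2.58], [-1.02, 4.17], [0.09, 2.62], [-3.14, 3.14]. Speed limits (rad/s): [2.57, 2.57, 3.14, 3.14, 3.14, 3.14].

### API

Orientations are given as a unit quaternion [w, x, y, z].
In Python, from plant import manip gives the robot as it stands. The module is installed in compiled form; this text tells all that it offers.
- The arm moves only by the shell command python3 -m jog 'ROWS'. ROWS is a JSON object of lists of equal length, an entry for each row: "offset": the shift along the world's x, y, z in units of 50 mm (1.0 is 50 mm), a list of three; "angular": the turn, a rotation vector about the world's x, y, z in units of 6 degrees (1.0 is 6 degrees), a list of three; "jaw": the finger opening in mm, from 0 to 85.4. In form: {"offset": [[tx, ty, tz], ...], "angular": [[ax, ay, az], ...], "jaw": [jaw, ...]}. A call has 1 to 12 rows; each row shifts and turns the commanded pose from where the row before left it; what a row does not reach is not made up. A row lasts 1/10 s, in which the tool goes at most 50 mm and 8.59 degrees, less where a joint would pass 70% of its speed; a pose out of reach is approached as far as the arm can. A call is refused whole if a number of a shift passes 1 or a number of a turn 1, either way. A call with a gripper value outside its range is refused whole. The fingers move at their own pace and stop on an object; the grip force is fixed at half the most. Time passes only in rows, so rows that do not move let the fingers close. It gives the time, the measured TCP pose, the force and the opening at its end, in the units of the state.
- manip.state(): the state, without advancing time (a new reading comes with each control period).
- manip.grab_frame(name): name is "scene" or "top" or "wrist"; returns the picture (384x512x3 uint8, blue, green, red); there is no depth.
- manip.camera_model(name): a dict with "fx", "fy", "cx", "cy" (pixels), "k1" (the pictures are not rectified: a ray, as slopes to the right and down, at radius r is drawn at 1 + k1 r^2 times it, then the intrinsics apply), "rvec" (rotation vector, rad) and "tvec" (3), from world to camera coordinates, as OpenCV has them; the wrist camera has in their place "mount" (4x4, takes a point from camera to tool coordinates, whose origin is the TCP and whose axes are the tool frame's). Camera axes: x right, y down, z forward; pixel columns grow to the right and rows downward; lengths in m; the calibration is good to about 2 mm. A picture is of the moment at which its call begins: read the wrist's pose just before it. camera_model takes no time and is no camera call.
- manip.job_done(): hands the job in, once; it reports no verdict.
The state is a dict: "time": time; "joint_pos": joint angles; "joint_vel": joint speeds; "joint_efforts": joint torques, N m; "tool_pos": TCP position; "tool_rot": TCP orientation; "contact_force": force on the tool from outside, world axes, zero at the start; "ft_torque": the same for the moment, N m; "gripper_width": opening from 0.0 (shut) to 1.0 (fully open).
Only numpy, scipy, OpenCV 4.12 (cv2) and the standard library are available. Lean on these libraries where they do the work, as an engineer would, in place of code of your own. Each camera call takes 0.05 s, during which the arm holds its last target.

### The job

On the winery shop's counter, the stock scanner's black battery pack lies in its white charging dock with its nose propped up by the dock's sprung contacts. With the fingertips, press the pack down firmly until it lies flat (the orange rib on its top gives something to push on), and keep it pressed while you slide it under the steel bridge and its brass leaf spring, fully home against the stop, so that the contacts click up into its underside; then let go and draw clear. Do not pick the pack up or lift it out of the dock, and leave everything else on the counter where it stands.

Things in the scene. Friction and masses are not known exactly. Their poses are not given: they have to be found in the camera images.
- dock: White charging dock, fixed on the counter, 244 mm long (x), 92 wide. Origin: on the counter, 115 mm before the stop face; x points level along the slide, from the open entry end to the stop (the way to push), z up. Its floor lies 12 mm above the counter. Side walls 74 mm apart, 16 mm above the floor, guide the pack. The stop is an end wall 12 mm thick, 34 above the floor.
- stop (a point): Foot of the stop's face, in the middle of the dock floor (12 mm above the counter); axes as the dock's. The pack is home when its nose touches this face.
- bridge (a point): Middle of the top edge of the dark steel bridge across the dock, 58 mm above the counter and 44 mm before the stop; the bridge is 8 mm thick along the slide, 90 wide, and its underside is 29 mm above the dock floor, so the pack (24 mm) passes under it only when pressed flat.
- pack: Loose black battery pack, 150 long (x) x 70 wide x 24 mm high, 0.18 to 0.35 kg, smooth plastic (friction about 0.3 on the dock). Origin: centre of its underside; x to its nose, z up. At the start its tail rests on the floor, its nose is propped up 8 to 10 mm, too high for the bridge, and stands 55 to 75 mm short of the stop. Underside bay for the contacts: 74 to 98 mm behind the nose.
- nose (a point): Bottom edge of the pack's nose, at its middle.
- tail (a point): Bottom edge of the pack's tail, at its middle.
- rib (a point): Foot of the rear face of the pack's orange rib, at its middle: on the top, 64 mm behind the nose. The rib runs across (56 mm), 6 thick, 8 tall. Behind it 86 mm of flat top, dark rubber patch first. Pressing within 20 mm behind the rib takes 8 to 14 N to lay the pack flat; the rib takes the push (5 to 15 N). Flat in the dock, the pack's top is 36 mm above the counter, the rib's 44.
- contacts (a joint): The dock's sprung contact block (16 x 30 mm, under the pack, 86 mm before the stop): 0 = standing 8 mm out of the dock floor, 0.008 = pressed level with it. Pushes up with 4.6 N standing, 7 N level. It stays pressed while the pack slides over it and clicks back up to 0 in the pack's bay within the last 4 mm of the slide.
- leaf (a joint): The brass leaf spring, 36 mm long, 40 wide, hinged at the bridge and sloping down towards the stop; 0 = at rest (its free end 8 mm before the stop and 20 mm above the dock floor), grows in rad as it is lifted; about 0.11 over the flat pack's top, which it then presses with about 5 N.
- scanner: Grey and black hand scanner, 190 x 60 x 40 mm, lying beside the dock; to be left alone. Origin: its underside.
- corkscrew: Folded waiter's corkscrew, dark wood and steel, 115 x 22 x 18 mm, beside the dock; leave alone. Origin: underside.
- stopper: Steel bottle stopper, 34 mm across, 42 tall, beside the dock; leave alone. Origin: underside.
- cork: Cork standing on end, 24 mm across, 45 tall, beside the dock; leave alone. Origin: underside.
- rose: Red bottle with yellow cap, 74 mm across, 290 tall, at the far left; leave alone. Origin: underside.
- snack_bowl: Dark wooden bowl, 120 mm across, 50 tall, at the far side; leave alone. Origin: underside.
- glass: Stemmed tasting glass, 62 mm across, 150 tall, at the far right; leave alone. Origin: underside.
Mind the look-alikes: they are no part of the job. What is shaped like the pack but pink is not meant.

How it is judged:
On the way, in this order (a step that is already met when the one before it is completed fails the run):
1. the pack is pressed down flat with its nose under the leaf spring, not yet home (value of joint leaf above 0.03 rad and value of joint contacts above 0.0055 m and x of nose in the frame of stop below -0.006 m and z of nose in the frame of stop below 0.006 m), for 0.05 s.
2. the pack is home against the stop and the contacts have clicked up (x of nose in the frame of stop above -0.0035 m and value of joint contacts below 0.003 m), for 0.1 s.
At the end, for the whole second after the job is handed in: The pack rests flat on the dock floor (nose and tail within 3 mm), its nose within 3.5 mm of the stop and under the lifted leaf spring, the contacts risen into its bay (joint below 0.003), at rest and let go (all of step 2 and z of each of nose, tail in the frame of stop below 0.003 m and angle between the x axis of pack and the x axis of dock, either way round below 0.06 rad and value of joint leaf above 0.05 rad and linear speed of pack below 0.01 m/s and angular speed of pack below 0.1 rad/s); the robot touches nothing.
It fails at once if the pack is lifted: its tail more than 15 mm or its nose more than 22 mm above the dock floor (z of tail in the frame of stop above 0.015 m or z of nose in the frame of stop above 0.022 m).
It fails at once if something else on the counter is moved by more than 20 mm or tipped over (distance of any of scanner, corkscrew, stopper, cork, rose, snack_bowl, glass from where it was at the start of the episode above 0.02 m or angle between any of scanner, corkscrew, stopper, cork, rose, snack_bowl, glass's own z axis and vertical above 0.5 rad).
It also fails if it takes over 38 s, if anything falls off the work surface, if the arm or the gripper's body presses on something with over 40 N, if the wrist force passes 120 N, or if a joint passes its speed limit or range.

## Working session

There is one attempt and no reset: what is moved stays moved. The work goes in short steps, Python scripts to look and compute and a shell command to move; the robot and the scene stay as the last step left them, time stands still between calls to the robot, and variables do not carry over. Pictures are saved under pics/ and viewed, and the job is handed in when it is done.

```bash
mkdir -p pics
python3 - <<'E'
from plant import manip
import cv2
for n in ("scene","top","wrist"):
    s=manip.state(); im=manip.grab_frame(n); cv2.imwrite(f"pics/{n}0.png",im)
    print(n,manip.camera_model(n))
print(s, manip.grasp_offset)
E
```

```text
scene {'fx': 394.5553680047353, 'fy': 394.5553680047353, 'cx': 251.78163891620753, 'cy': 194.67500938626856, 'k1': -0.001787351489427655, 'rvec': array([ 1.16928189,  2.3331302 , -0.94975023]), 'tvec': array([ 0.333986  , -0.29626195,  1.4458772 ])}
top {'fx': 482.8796981575592, 'fy': 482.8796981575592, 'cx': 251.81196412220123, 'cy': 187.09276625106293, 'k1': -0.03333665319825573, 'rvec': array([ 2.1514077 , -2.09912144,  0.19838932]), 'tvec': array([-0.02506579,  0.56764384,  1.37042026])}
wrist {'fx': 321.25836481903553, 'fy': 321.25836481903553, 'cx': 258.19000327764473, 'cy': 197.53183656183427, 'k1': -0.01594503161413749, 'mount': array([[ 6.55049954e-04,  9.64427458e-01,  2.64346836e-01,
        -6.80779576e-02],
       [ 6.43002630e-04, -2.64347245e-01,  9.64427354e-01,
        -1.40968245e-01],
       [ 9.99999579e-01, -4.61772383e-04, -7.93290042e-04,
        -2.16664088e-04],
       [ 0.00000000e+00,  0.00000000e+00,  0.00000000e+00,
         1.00000000e+00]])}
{'time': 0.1, 'joint_pos': array([-1.26996111e+00,  5.32682550e-02,  1.61417204e+00, -3.96763732e-05,
        1.47604089e+00, -1.19044196e-01]), 'joint_vel': array([ 0.00104443,  0.00013947, -0.00378757, -0.00041814,  0.00078798,
       -0.00063013]), 'joint_efforts': array([ 4.55633244e-04, -3.94904673e+01, -3.71362281e+01, -1.61089688e-04,
        3.90100060e-03, -1.00852574e-05]), 'tool_pos': array([ 0.25457263, -0.57016663,  0.23019081]), 'tool_rot': array([ 0.14728844, -0.14743747,  0.69224426, -0.69091692]), 'contact_force': array([1.10699866, 0.90067062, 0.0398278 ]), 'ft_torque': array([ 0.02120721, -0.03407484, -0.01791437]), 'gripper_width': 1.0020937299757025} -0.0187
```

View pics/scene0.png

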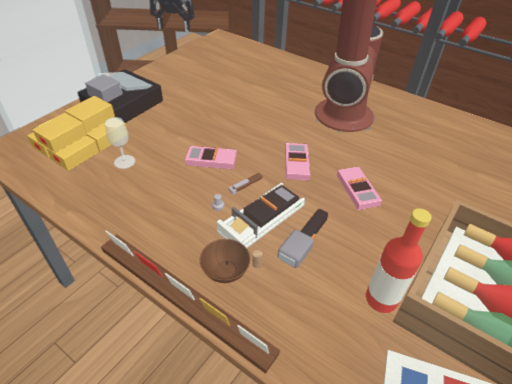

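View pics/top0.png

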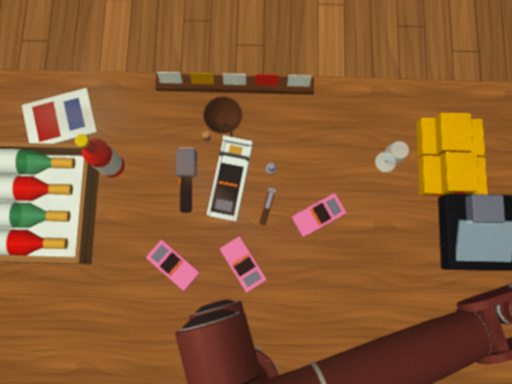

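View pics/wrist0.png

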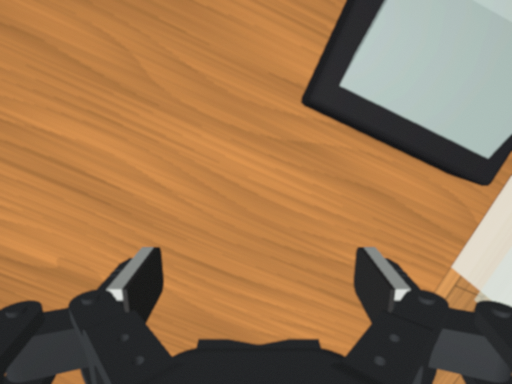

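The dock is white, at top (230,178) and scene (262,212), with the black pack in it. There are three pink look-alikes, at top (172,265), (243,264) and (319,215). Only the black one, which sits in the dock and has the orange rib, fits the description. I'll confirm it in an enlarged crop.

```bash
cat > h.py <<'E'
import numpy as np,cv2
from plant import manip
def ray(n,px,T=None):
    m=manip.camera_model(n)
    x=np.array([(px[0]-m['cx'])/m['fx'],(px[1]-m['cy'])/m['fy']])
    u=x.copy()
    for _ in range(20): u=x/(1+m['k1']*(u@u))
    d=np.array([u[0],u[1],1.])
    if n!='wrist':
        R=cv2.Rodrigues(m['rvec'])[0]; return -R.T@m['tvec'],R.T@d
    Tc=T@m['mount']; return Tc[:3,3],Tc[:3,:3]@d
def atz(n,px,z,T=None):
    o,d=ray(n,px,T); return o+d*(z-o[2])/d[2]
def proj(n,P,T=None):
    m=manip.camera_model(n); P=np.asarray(P,float)
    if n!='wrist':
        c=cv2.Rodrigues(m['rvec'])[0]@P+m['tvec']
    else:
        c=np.linalg.inv(T@m['mount'])@np.append(P,1); c=c[:3]
    u=c[:2]/c[2]; u=u*(1+m['k1']*(u@u)); return np.array([m['fx']*u[0]+m['cx'],m['fy']*u[1]+m['cy']])
def pose(s):
    from scipy.spatial.transform import Rotation as R
    q=s['tool_rot'];T=np.eye(4);T[:3,:3]=R.from_quat([q[1],q[2],q[3],q[0]]).as_matrix();T[:3,3]=s['tool_pos'];return T
E
python3 - <<'E'
import cv2
from h import *
a=cv2.imread('pics/top0.png')[125:230,160:300]
b=cv2.imread('pics/scene0.png')[165:265,190:340]
cv2.imwrite('pics/c_top0.png',cv2.resize(a,None,fx=5.5,fy=5.5,interpolation=cv2.INTER_CUBIC))
cv2.imwrite('pics/c_scene0.png',cv2.resize(b,None,fx=5,fy=5,interpolation=cv2.INTER_CUBIC))
print(pose(manip.state()))
E
```

```text
[[-9.13163518e-01 -4.66693396e-04  4.07593144e-01  2.54603523e-01]
 [-4.07593367e-01  1.51411070e-03 -9.13162283e-01 -5.70265082e-01]
 [-1.90974332e-04 -9.99998745e-01 -1.57285178e-03  2.30367913e-01]
 [ 0.00000000e+00  0.00000000e+00  0.00000000e+00  1.00000000e+00]]
```

View pics/c_top0.png

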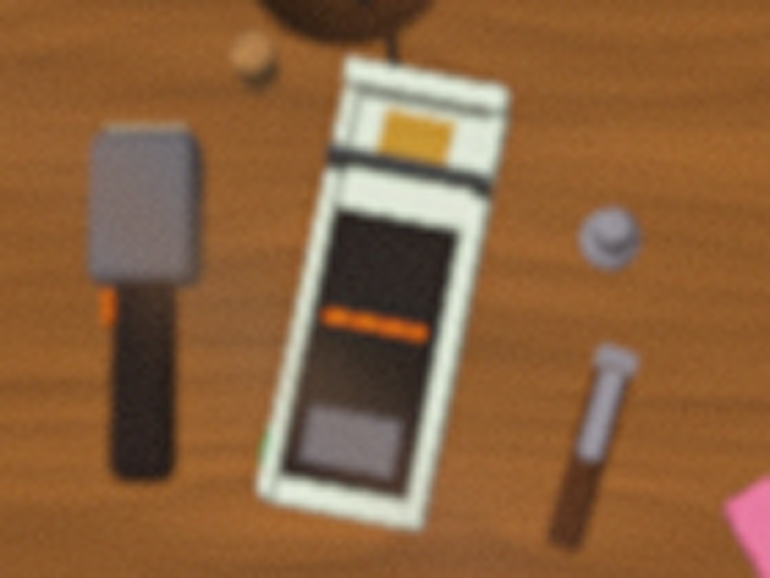

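View pics/c_scene0.png

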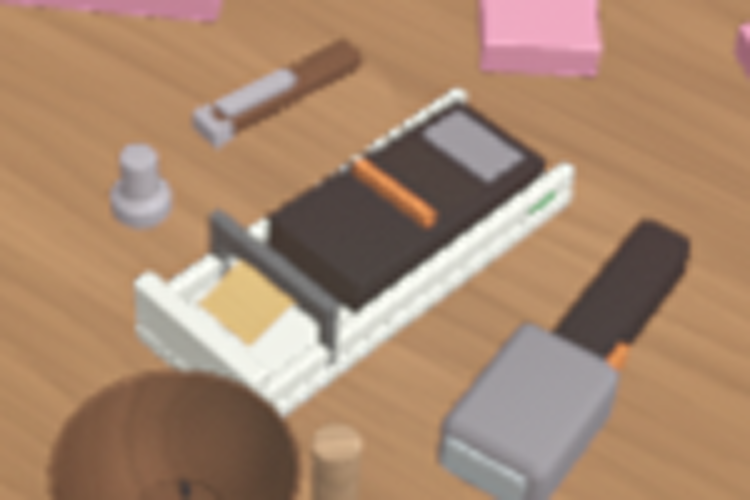

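```bash
cat > fit.py <<'E'
from h import *
from scipy.optimize import least_squares
c=lambda u,v:(160+(u+.5)/5.5-.5,125+(v+.5)/5.5-.5)
g=lambda u,v:(190+(u+.5)/5-.5,165+(v+.5)/5-.5)
# dock-frame points (left y+)
obs=[('top',c(345,58),(.127,.046,.046)),('top',c(511,90),(.127,-.046,.046)),
('top',c(330,157),(.071,.045,.058)),('top',c(491,187),(.071,-.045,.058)),
('top',c(257,495),(-.117,.046,.028)),('top',c(422,528),(-.117,-.046,.028)),
('scene',g(213,214),(.071,-.045,.058)),('scene',g(337,312),(.071,.045,.058)),
('scene',g(137,280),(.127,-.046,.046)),('scene',g(572,168),(-.117,.046,.028))]
def W(p,q):
    a=p[2];q=np.array(q);return np.array([p[0]+np.cos(a)*q[0]-np.sin(a)*q[1],p[1]+np.sin(a)*q[0]+np.cos(a)*q[1],q[2]])
def res(p): return np.concatenate([proj(n,W(p,q))-np.array(px) for n,px,q in obs])
if __name__=='__main__':
    a=atz('top',obs[2][1],.058);b=atz('top',obs[3][1],.058); print(a,b)
    d=a-b; yaw=np.arctan2(-d[0],d[1]); 
    p0=[(a[0]+b[0])/2-.071*np.cos(yaw),(a[1]+b[1])/2-.071*np.sin(yaw),yaw]
    r=least_squares(res,p0,loss='soft_l1'); p=r.x;print(p,np.degrees(p[2]));print(res(p).reshape(-1,2).round(1))
    def D(w): v=np.array(w[:2])-p[:2];ca,sa=np.cos(p[2]),np.sin(p[2]);return np.array([ca*v[0]+sa*v[1],-sa*v[0]+ca*v[1]])
    # rib ends top, crop rear edge approx
    for n,px,z in [('top',c(322,324),.044),('top',c(428,341),.044),('top',c(282,470),.036),('top',c(405,495),.036),('top',c(337,213),.044),('top',c(458,230),.044)]:
        print(D(atz(n,px,z)).round(4))
    for nm,px,z in [('scanner',c(145,210),.04),('stopper',c(608,235),.03),('cork',c(253,58),.045),('cs',c(615,360),.018),('cs2',c(566,540),.018)]:
        print(nm,atz('top',px,z).round(3),D(atz('top',px,z)).round(3))
E
python3 fit.py
```

```text
[0.66740183 0.08720795 0.058     ] [ 6.52895380e-01 -2.63160315e-04  5.80000000e-02]
[ 0.59261986  0.05758558 -0.16773005] -9.610223880228444
[[ 0.   0.4]
 [-0.3  0.2]
 [-0.9 -0.9]
 [-0.5 -0.7]
 [-0.2  0.5]
 [ 0.2  0.4]
 [-0.1 -0.5]
 [-0.6 -0.8]
 [-1.4  0.2]
 [ 0.5 -0.1]]
[-0.0196  0.0287]
[-0.0178 -0.0293]
[-0.1006  0.0343]
[-0.1012 -0.0332]
[0.0422 0.0332]
[ 0.0455 -0.0333]
scanner [0.64  0.188 0.04 ] [0.025 0.137]
stopper [ 0.634 -0.065  0.03 ] [ 0.062 -0.114]
cork [0.726 0.133 0.045] [0.119 0.096]
cs [ 0.567 -0.07   0.018] [-0.004 -0.13 ]
cs2 [ 0.467 -0.046  0.018] [-0.106 -0.123]
```

The crop confirms it: the black pack is in the white dock, nose towards the dark bridge, with the orange rib at top (228,184). I'll carry the arm over it with the fingers shut and the jaw axis across the dock.

```bash
python3 -m jog '{"offset":[[0.35,0.7,0],[0.35,0.7,0],[0.35,0.7,0],[0.35,0.7,0],[0.35,0.7,0],[0.35,0.7,0],[0.35,0.7,0],[0.35,0.7,0],[0.35,0.7,0]],"angular":[[0,0,-0.3],[0,0,-0.3],[0,0,-0.3],[0,0,-0.3],[0,0,-0.3],[0,0,-0.3],[0,0,-0.3],[0,0,-0.3],[0,0,-0.3]],"jaw":[0,0,0,0,0,0,0,0,0]}' | tail -c 600
python3 -m jog '{"offset":[[0.32,0.7,0],[0.32,0.7,0],[0.32,0.7,0],[0.32,0.7,0],[0.32,0.7,0],[0.32,0.7,0],[0.32,0.7,0],[0.32,0.7,0],[0.32,0.7,0],[0,0,-0.5],[0,0,-0.5],[0,0,0]],"angular":[[0,0,-0.3],[0,0,-0.3],[0,0,-0.3],[0,0,-0.3],[0,0,-0.3],[0,0,-0.3],[0,0,-0.3],[0,0,-0.3],[0,0,-0.3],[0,0,-0.2],[0,0,0],[0,0,0]],"jaw":[0,0,0,0,0,0,0,0,0,0,0,0]}' | tail -c 600
cat > look.py <<'E'
from h import *
from fit import W
import sys
p=(0.59262,0.05759,-0.16773)
T=pose(manip.state()); im=manip.grab_frame('wrist')
s=manip.state();print(s['time'],s['tool_pos'].round(4),s['contact_force'].round(1),s['gripper_width'])
R=T[:3,:3];print('toolz ang',np.degrees(np.arctan2(R[1,2],R[0,2])),'want',-90-9.61,'down',R[:,1].round(3))
v=T[:2,3]-p[:2];ca,sa=np.cos(p[2]),np.sin(p[2]);print('TCP in dock',(ca*v[0]+sa*v[1]).round(4),(-sa*v[0]+ca*v[1]).round(4))
cv2.imwrite(f'pics/{sys.argv[1]}.png',cv2.resize(im,None,fx=1.5,fy=1.5))
np.save('T.npy',T)
for q in [(.071,.045,.058),(.071,-.045,.058),(.115,.037,.046),(.115,-.037,.046),(-.117,.046,.028),(-.117,-.046,.028),(-.019,.028,.045),(-.019,-.028,.045)]:
    print(q,(proj('wrist',W(p,q),T)*1.5).round(0))
E
python3 look.py w1
```

```text
time: 1.05
tool_pos: [0.4125, -0.2541, 0.231]
tool_rot: [0.048, -0.048, 0.706, -0.705]
contact_force: [0.0, -0.5, -0.1]
gripper_width: 0.004
time: 2.25
tool_pos: [0.5534, 0.0598, 0.1766]
tool_rot: [0.062, -0.056, -0.704, 0.705]
contact_force: [-0.1, -0.1, -0.2]
gripper_width: -0.002
2.3 [0.5546 0.0595 0.1789] [-1.  -0.2  0.9] -0.002044846239292423
toolz ang -99.50248340025237 want -99.61 down [-0.009  0.    -1.   ]
TCP in dock -0.039 -0.0044
(0.071, 0.045, 0.058) [290.  74.]
(0.071, -0.045, 0.058) [471.  74.]
(0.115, 0.037, 0.046) [306. -18.]
(0.115, -0.037, 0.046) [455. -17.]
(-0.117, 0.046, 0.028) [312. 391.]
(-0.117, -0.046, 0.028) [451. 391.]
(-0.019, 0.028, 0.045) [332. 249.]
(-0.019, -0.028, 0.045) [430. 249.]
```

View pics/w1.png

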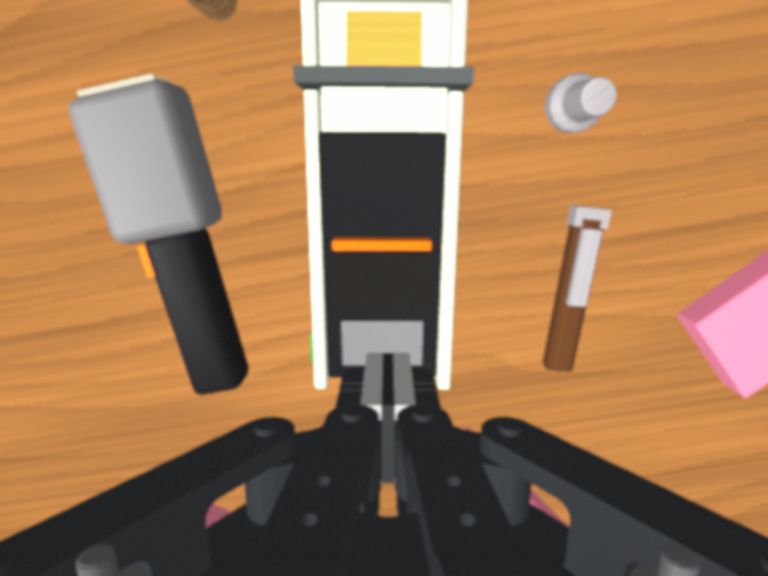

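The picture matches the fit within about 1 mm: bridge ends at (295,76) and (473,76), rib's rear edge at row 251. I'll go down to just above the patch.

```bash
python3 -m jog '{"offset":[[0.07,0.07,-0.3],[0,0,-0.3],[0,0,-0.3],[0,0,-0.3],[0,0,-0.3],[0,0,-0.3],[0,0,-0.3],[0,0,-0.3],[0,0,-0.1],[0,0,0],[0,0,0]],"angular":[[0,0,0],[0,0,0],[0,0,0],[0,0,0],[0,0,0],[0,0,0],[0,0,0],[0,0,0],[0,0,0],[0,0,0],[0,0,0]],"jaw":[0,0,0,0,0,0,0,0,0,0,0]}' | tail -c 600
python3 look.py w2|head -4
```

```text
time: 3.4
tool_pos: [0.5602, 0.0628, 0.0568]
tool_rot: [-0.059, 0.059, 0.705, -0.705]
contact_force: [0.7, 0.4, 0.1]
gripper_width: 0.002
3.45 [0.5605 0.0628 0.0572] [-0.8 -1.1  0.3] -0.003726157413757725
toolz ang -99.54850801112623 want -99.61 down [ 0.001 -0.    -1.   ]
TCP in dock -0.0328 -0.0003
(0.071, 0.045, 0.058) [218.  22.]
```

View pics/w2.png

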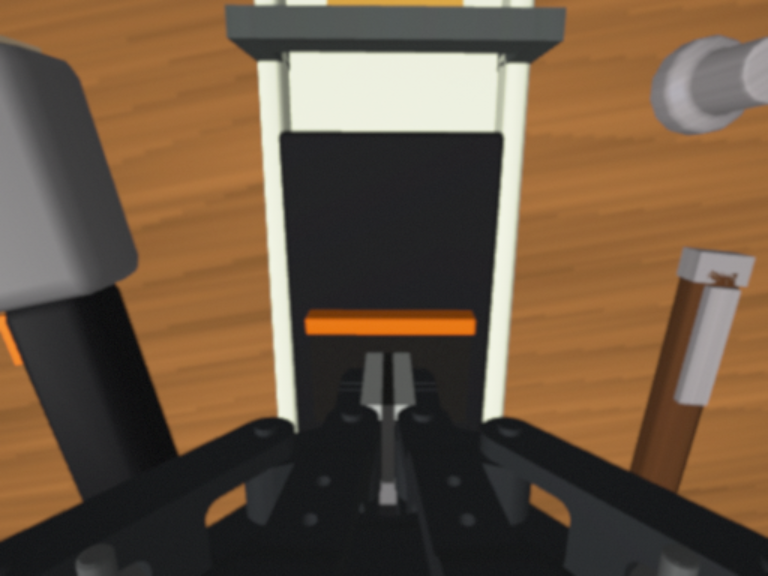

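```bash
python3 -m jog '{"offset":[[0,0,-0.1],[0,0,-0.1],[0,0,-0.06],[0,0,0]],"angular":[[0,0,0],[0,0,0],[0,0,0],[0,0,0]],"jaw":[0,0,0,0]}' | tail -c 600
python3 -m jog '{"offset":[[0,0,-0.04],[0,0,-0.04],[0,0,0]],"angular":[[0,0,0],[0,0,0],[0,0,0]],"jaw":[0,0,0]}' | tail -c 600
python3 -m jog '{"offset":[[0,0,-0.04],[0,0,0]],"angular":[[0,0,0],[0,0,0]],"jaw":[0,0]}' | tail -c 600
```

```text
time: 3.85
tool_pos: [0.5591, 0.0628, 0.0425]
tool_rot: [0.059, -0.058, -0.705, 0.705]
contact_force: [-1.5, 0.6, 0.8]
gripper_width: -0.001
time: 4.15
tool_pos: [0.5603, 0.0627, 0.04]
tool_rot: [0.059, -0.059, -0.705, 0.705]
contact_force: [-1.0, -0.8, 4.4]
gripper_width: -0.002
time: 4.35
tool_pos: [0.5607, 0.0627, 0.0384]
tool_rot: [0.058, -0.06, -0.705, 0.705]
contact_force: [-1.2, -0.8, 6.9]
gripper_width: 0.004
```

```bash
python3 -m jog '{"offset":[[0,0,-0.04],[0,0,0]],"angular":[[0,0,0],[0,0,0]],"jaw":[0,0]}' | tail -c 600
python3 -m jog '{"offset":[[0,0,-0.03],[0,0,0]],"angular":[[0,0,0],[0,0,0]],"jaw":[0,0]}' | tail -c 600
```

```text
time: 4.55
tool_pos: [0.5611, 0.0626, 0.0369]
tool_rot: [0.058, -0.06, -0.705, 0.705]
contact_force: [-0.6, -0.2, 7.5]
gripper_width: 0.001
time: 4.75
tool_pos: [0.5614, 0.0626, 0.0361]
tool_rot: [0.058, -0.06, -0.705, 0.705]
contact_force: [-1.9, -0.5, 9.6]
gripper_width: -0.003
```

```bash
python3 -m jog '{"offset":[[0,0,-0.03],[0,0,0]],"angular":[[0,0,0],[0,0,0]],"jaw":[0,0]}' | tail -c 600
python3 -m jog '{"offset":[[0,0,-0.02],[0,0,0]],"angular":[[0,0,0],[0,0,0]],"jaw":[0,0]}' | tail -c 600
```

```text
time: 4.95
tool_pos: [0.5615, 0.0626, 0.036]
tool_rot: [0.058, -0.06, -0.705, 0.705]
contact_force: [-6.2, -0.8, 17.4]
gripper_width: 0.001
time: 5.15
tool_pos: [0.5616, 0.0626, 0.0359]
tool_rot: [0.058, -0.06, -0.705, 0.705]
contact_force: [-8.5, -0.8, 22.8]
gripper_width: -0.002
```

Flat: the tip stopped at 36 mm with 20 N on it. Now I'll slide along the dock, direction (0.986, -0.167).

```bash
python3 -m jog '{"offset":[[0.05,-0.008,0],[0.05,-0.009,0],[0.05,-0.008,0],[0.05,-0.009,0],[0.05,-0.008,0],[0.05,-0.009,0]],"angular":[[0,0,0],[0,0,0],[0,0,0],[0,0,0],[0,0,0],[0,0,0]],"jaw":[0,0,0,0,0,0]}' | tail -c 600
python3 look.py w3|head -4
```

```text
time: 5.75
tool_pos: [0.5767, 0.0607, 0.036]
tool_rot: [-0.058, 0.06, 0.705, -0.704]
contact_force: [-9.4, 1.4, 21.8]
gripper_width: 0.0
5.8 [0.5771 0.0606 0.036 ] [-8.5  1.1 21.7] 0.0017099859788904273
toolz ang -99.5382470413021 want -99.61 down [ 0.002  0.001 -1.   ]
TCP in dock -0.0162 0.0004
(0.071, 0.045, 0.058) [197.  76.]
```

View pics/w3.png

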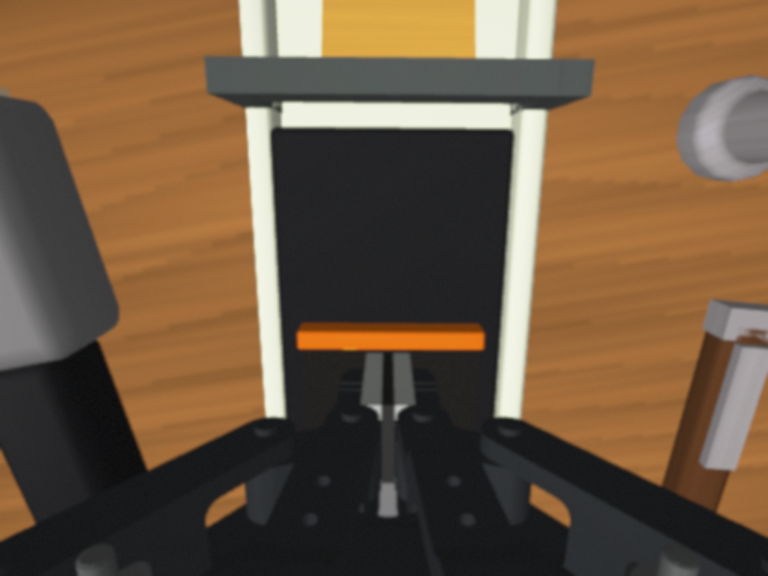

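The fingers touch the rib (row 350), and the pack is flat and moving straight. I'll carry on.

```bash
python3 -m jog '{"offset":[[0.05,-0.008,0],[0.05,-0.009,0],[0.05,-0.008,0],[0.05,-0.009,0],[0.05,-0.008,0],[0.05,-0.009,0]],"angular":[[0,0,0],[0,0,0],[0,0,0],[0,0,0],[0,0,0],[0,0,0]],"jaw":[0,0,0,0,0,0]}' | tail -c 600
python3 -m jog '{"offset":[[0.05,-0.008,0],[0.05,-0.009,0],[0.05,-0.008,0],[0.05,-0.009,0],[0.05,-0.008,0],[0.05,-0.009,0]],"angular":[[0,0,0],[0,0,0],[0,0,0],[0,0,0],[0,0,0],[0,0,0]],"jaw":[0,0,0,0,0,0]}' | tail -c 600
python3 look.py w4|head -4
```

```text
time: 6.4
tool_pos: [0.5917, 0.0582, 0.036]
tool_rot: [-0.058, 0.06, 0.705, -0.704]
contact_force: [-8.6, 2.2, 22.3]
gripper_width: 0.0
time: 7.0
tool_pos: [0.6066, 0.0556, 0.036]
tool_rot: [-0.058, 0.06, 0.705, -0.704]
contact_force: [-7.8, 1.4, 21.5]
gripper_width: -0.001
7.05 [0.6071 0.0555 0.036 ] [-6.4  1.1 20.6] -0.00047690544300413735
toolz ang -99.53794140593422 want -99.61 down [ 0.002  0.001 -1.   ]
TCP in dock 0.0141 0.0004
(0.071, 0.045, 0.058) [209. 210.]
```

View pics/w4.png

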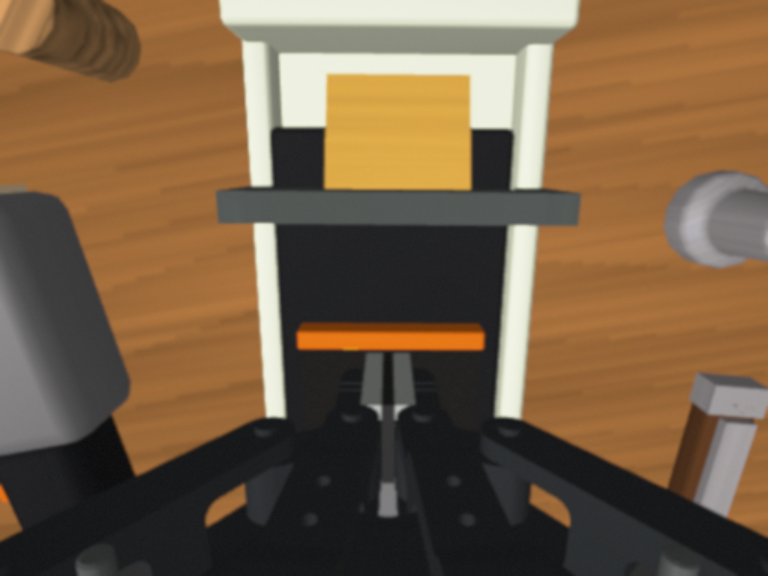

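The nose (row 128) is flat under the bridge and the leaf, with about 26 mm to go. I'll slide on, then finish slowly.

```bash
python3 -m jog '{"offset":[[0.05,-0.008,0],[0.05,-0.009,0],[0.05,-0.008,0],[0.05,-0.009,0],[0.05,-0.008,0],[0.05,-0.009,0],[0,0,0]],"angular":[[0,0,0],[0,0,0],[0,0,0],[0,0,0],[0,0,0],[0,0,0],[0,0,0]],"jaw":[0,0,0,0,0,0,0]}' | tail -c 600
python3 -m jog '{"offset":[[0.04,-0.007,0],[0.04,-0.007,0],[0.04,-0.006,0],[0,0,0]],"angular":[[0,0,0],[0,0,0],[0,0,0],[0,0,0]],"jaw":[0,0,0,0]}' | tail -c 600
python3 look.py w5|head -4
```

```text
time: 7.75
tool_pos: [0.6205, 0.0533, 0.0359]
tool_rot: [-0.059, 0.058, 0.705, -0.704]
contact_force: [-11.4, 1.5, 24.0]
gripper_width: -0.001
time: 8.15
tool_pos: [0.6266, 0.0523, 0.036]
tool_rot: [-0.059, 0.059, 0.705, -0.704]
contact_force: [-11.2, 1.7, 22.7]
gripper_width: 0.002
8.2 [0.6266 0.0523 0.0359] [-10.7   2.   23.1] -0.00029375572136226504
toolz ang -99.53679109647756 want -99.61 down [-0.     0.001 -1.   ]
TCP in dock 0.0344 0.0005
(0.071, 0.045, 0.058) [217. 291.]
```

View pics/w5.png

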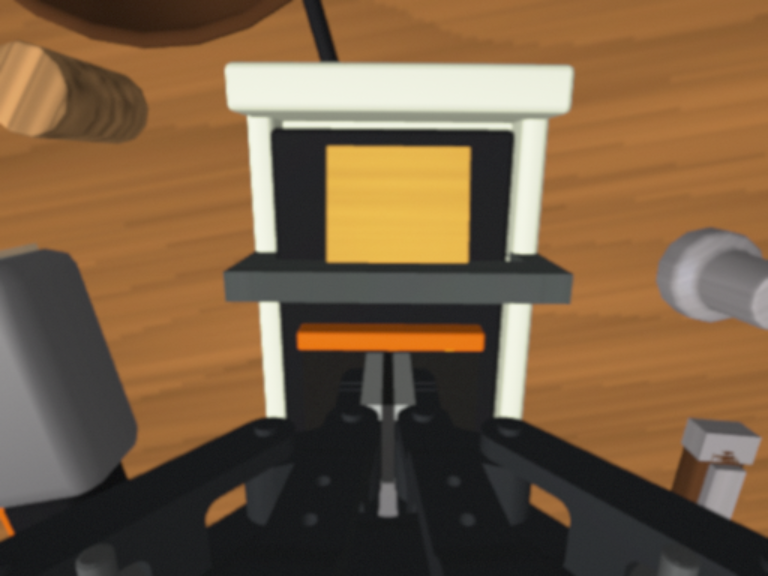

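The leaf is lifted over the flat pack, and a gap of about 6 mm to the stop is left. Now for the last few millimetres.

```bash
python3 -m jog '{"offset":[[0.03,-0.005,0],[0.03,-0.005,0],[0.02,-0.003,0],[0,0,0]],"angular":[[0,0,0],[0,0,0],[0,0,0],[0,0,0]],"jaw":[0,0,0,0]}' | tail -c 600
python3 -m jog '{"offset":[[0.02,-0.003,0],[0.02,-0.003,0],[0,0,0]],"angular":[[0,0,0],[0,0,0],[0,0,0]],"jaw":[0,0,0]}' | tail -c 600
```

```text
time: 8.6
tool_pos: [0.6308, 0.0516, 0.0359]
tool_rot: [-0.059, 0.059, 0.705, -0.704]
contact_force: [-10.3, 3.0, 22.4]
gripper_width: 0.001
time: 8.9
tool_pos: [0.6319, 0.0514, 0.036]
tool_rot: [-0.059, 0.058, 0.705, -0.704]
contact_force: [-13.8, 2.3, 24.6]
gripper_width: -0.002
```

```bash
python3 -m jog '{"offset":[[0.02,-0.003,0],[0.02,-0.003,0],[0,0,0]],"angular":[[0,0,0],[0,0,0],[0,0,0]],"jaw":[0,0,0]}' | tail -c 600
python3 look.py w6|head -4
```

```text
time: 9.2
tool_pos: [0.6319, 0.0514, 0.0359]
tool_rot: [-0.061, 0.056, 0.705, -0.704]
contact_force: [-21.2, 2.6, 30.5]
gripper_width: 0.002
9.25 [0.6319 0.0514 0.036 ] [-20.7   3.   30.2] -0.002632406219426949
toolz ang -99.51688219825446 want -99.61 down [-0.008  0.001 -1.   ]
TCP in dock 0.0398 0.0005
(0.071, 0.045, 0.058) [219. 311.]
```

View pics/w6.png

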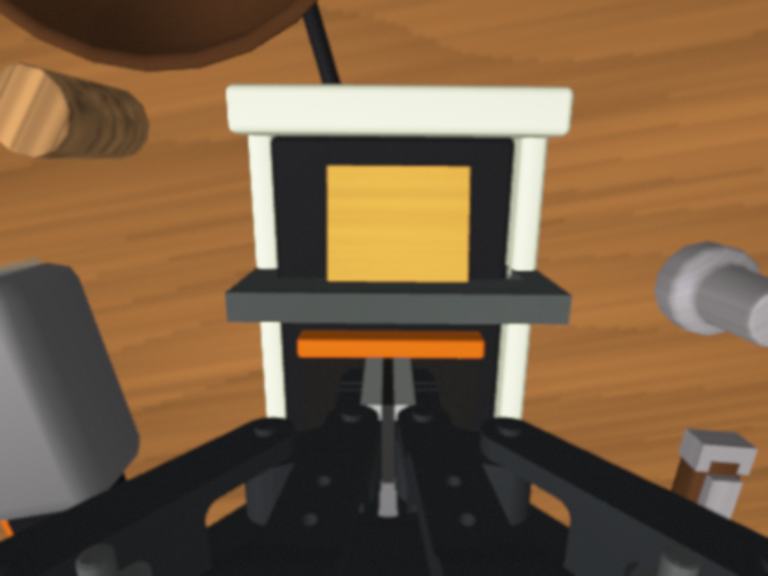

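The tip stopped at dock x 0.040, so the nose is at 0.115, and the push rose to 20 N: home. I'll ease both loads together, then lift off.

```bash
python3 -m jog '{"offset":[[-0.02,0.003,0.02],[-0.02,0.003,0.02],[0,0,0]],"angular":[[0,0,0],[0,0,0],[0,0,0]],"jaw":[0,0,0]}' | tail -c 600
python3 look.py w7|head -4
```

```text
time: 9.55
tool_pos: [0.6318, 0.0514, 0.036]
tool_rot: [-0.059, 0.059, 0.705, -0.704]
contact_force: [-7.6, 2.6, 15.2]
gripper_width: -0.001
9.6 [0.6319 0.0514 0.036 ] [-8.   2.2 14.7] -0.006162751740696598
toolz ang -99.53254140995499 want -99.61 down [-0.001  0.001 -1.   ]
TCP in dock 0.0397 0.0005
(0.071, 0.045, 0.058) [219. 310.]
```

```bash
python3 -m jog '{"offset":[[-0.01,0.002,0.03],[-0.01,0.001,0.03],[-0.01,0.002,0.03],[-0.02,0.003,0.05],[-0.02,0.003,0.1],[-0.05,0.008,0.2],[-0.1,0.016,0.4],[-0.1,0.016,0.4],[-0.2,0.033,0.4],[-0.2,0.033,0.4],[0,0,0],[0,0,0]],"angular":[[0,0,0],[0,0,0],[0,0,0],[0,0,0],[0,0,0],[0,0,0],[0,0,0],[0,0,0],[0,0,0],[0,0,0],[0,0,0],[0,0,0]],"jaw":[0,0,0,0,0,0,0,0,0,0,0,0]}' | tail -c 600
python3 look.py w8
python3 - <<'E'
from h import *
a=manip.grab_frame('scene')[165:265,190:340]
cv2.imwrite('pics/s8.png',cv2.resize(a,None,fx=5,fy=5,interpolation=cv2.INTER_CUBIC))
E
```

```text
time: 10.8
tool_pos: [0.5961, 0.0564, 0.136]
tool_rot: [-0.058, 0.059, 0.705, -0.705]
contact_force: [0.0, 0.0, -0.5]
gripper_width: 0.001
10.85 [0.5956 0.0564 0.1348] [ 0.5  0.5 -0.1] 0.0007316920974654441
toolz ang -99.54800665147441 want -99.61 down [ 0.002 -0.    -1.   ]
TCP in dock 0.0037 -0.0005
(0.071, 0.045, 0.058) [286. 166.]
(0.071, -0.045, 0.058) [491. 166.]
(0.115, 0.037, 0.046) [305.  62.]
(0.115, -0.037, 0.046) [473.  62.]
(-0.117, 0.046, 0.028) [312. 489.]
(-0.117, -0.046, 0.028) [464. 489.]
(-0.019, 0.028, 0.045) [334. 347.]
(-0.019, -0.028, 0.045) [443. 347.]
```

View pics/w8.png

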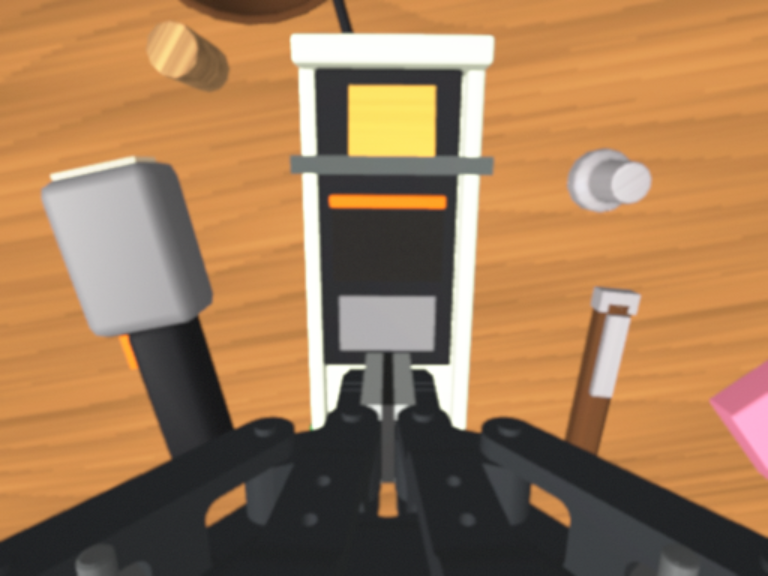

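View pics/s8.png

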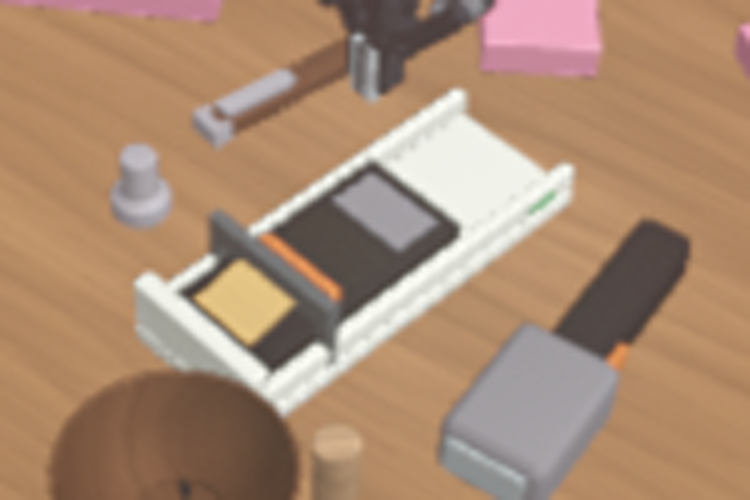

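Run:
```python
from h import *
from fit import W
T=np.load('T.npy');p=(0.59262,0.05759,-0.16773)
for x,z,n in [(.051,.044,'rib rear top'),(-.035,.036,'tail top'),(.071-.004,.058,'bridge rear top')]:
    print(n,(proj('wrist',W(p,(x,0,z)),T)*1.5).round(1),(proj('wrist',W(p,(x-.003,0,z)),T)*1.5).round(1))
a=cv2.imread('pics/w8.png')[20:390,270:510]; cv2.imwrite('pics/w8c.png',cv2.resize(a,None,fx=1.6,fy=1.6))
```

```text
rib rear top [388.4 208.7] [388.4 215.1]
tail top [388.2 368.5] [388.2 373.6]
bridge rear top [388.5 174.8] [388.5 181.8]
```

View pics/w8c.png

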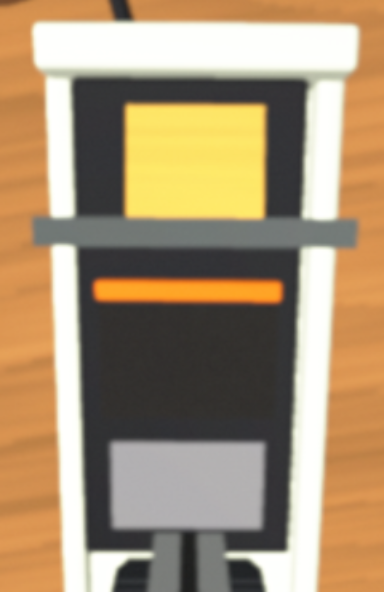

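The rib's rear edge is at row 208.7, exactly the predicted home row. The nose meets the stop with no gap, the leaf lies on the pack, the tail is flat, and the fingers are well clear.

```bash
python3 -c "
from plant import manip
print(manip.job_done()); s=manip.state(); print(s['time'],s['contact_force'].round(1))"
```

```text
the job is handed in; nothing more can be done
None
the job is handed in; nothing more can be done
```

I pressed the black pack flat just behind its orange rib with the shut fingertips, using 17–25 N while sliding. I slid it under the bridge and leaf until it stopped against the stop, where the push rose to about 20 N. Then I eased off, drew clear and handed the job in at about 11 s.

**Last checks:**
- **Home:** the rib's rear edge was at row 208.7, exactly where it should be with the pack home. No gap showed at the stop. The tail edge was about 4 pixels (2–3 mm) nearer the stop than predicted, which is within measuring error.
- **Flat and clear:** the pack looked flat with the leaf lying on its nose, and the tool was about 100 mm above it with no force on it.
- **Neighbours:** the scanner, corkscrew, stopper, cork and bowl looked unmoved. I did not check the bottle and glass in the last pictures, but the arm did not go near them low down.
- **Not confirmed:** the contacts' click is under the pack and out of sight, so I infer it from the pack being home. The state reading I tried after hand-in was refused.

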